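# Fit the keyed rectangular die to the watch-case press

## Task

Set up the press for a rectangular watch: pull the white rectangular die straight up out of its ball-catch socket in the wooden die rack, put its shank into the bore of the press's die holder, turn it until its key slips into the keyway, and push it fully home against the ejector spring until its flange sits flush on the holder. Finish still gripping the die and holding it pressed home, without letting go, so that the clamp screw can be tightened. Leave the two round dies in the rack and everything else on the bench as it is.

Things in the scene. Friction and masses are not known exactly. Their poses are not given: they have to be found in the camera images.
- rect_die: The die to fit, loose, 0.18 to 0.28 kg, upright: steel shank 20 mm diameter, 40 mm long; round steel flange 44 mm diameter, 40 to 48 mm above the foot; white nylon block 52 mm long (x), 36 mm wide (y), 48 to 84.7 mm above the foot. Origin: centre of the shank's foot; z up the shank, x to the key. A red line on the block's top, at its +x end, lies over the key
- die_key (a point): Lower end of the rectangular die's brass key, 20 mm above the foot, 15 mm from the axis (the key's outer face). The key is 6 mm wide, stands out of the shank on the die's +x side and runs up to the flange; its lowest 2 mm are narrowed to 5 mm. The shank below it is plain, with a V-groove 9 mm above the foot; the foot tapers to 15 mm across over its last 2.5 mm
- die_grip (a point): Where to grip the rectangular die: on its axis, 70 mm above the foot, 22 mm above the flange's top; fingers on the two flats of the nylon block that are 36 mm apart (along the die's y). Axes as the die's. The block's top is sunk 2.7 mm inside its rim
- die_flange (a point): On the rectangular die's axis at the underside of its flange, 40 mm above the foot; axes as the die's
- die_rack: Fixed wooden block 84 mm (x) by 260 mm (y), 45 mm high, with three sockets 85 mm apart along its y, one die in each, at any heading. A sprung ball in each socket snaps into the shank's groove: pulling a die up takes a further 5 to 18 N over the first 4 mm, then it comes free. Origin: centre of the underside, on the bench
- socket0 (a point): Centre of the mouth of the socket at the rack's -y end, 45 mm above the bench. Sockets are 21.6 mm in diameter and 18 mm deep; a die stands on the bottom, its flange 22 mm above the rack. Which die stands in which socket varies
- socket1 (a point): Centre of the mouth of the middle socket
- socket2 (a point): Centre of the mouth of the socket at the rack's +y end
- press: Fixed screw press on a wooden board, die carriage drawn out. The die holder is a steel block 64 mm square, its top 86 mm above the bench. Origin: on the holder's bore axis at bench height; z up, x towards the keyway. Frame and black handwheel stand to -y: uprights from 185 mm, wheel rim (290 to 325 mm high) from 133 mm off the bore axis. Clamp knob to +y, below the holder's top
- holder_mouth (a point): Centre of the bore's mouth in the holder's top face, 86 mm above the bench; axes as the press's. Bore 21.4 mm in diameter, 50 mm deep. A die with its key not over the keyway enters 20 mm and stops, key on the holder's top; with the key in the keyway (about 0.08 rad of play either way) it goes 40 mm in, till the flange lies on the top face
- keyway (a point): Middle of the keyway's open top, 13.5 mm from the bore axis on the press's +x side. The keyway is 8 mm wide, reaches 16.5 mm from the axis and runs the whole depth of the bore. A small red line on the holder lies just beyond its outer end
- ejector (a joint): Sprung ejector pin in the bore, metres pushed down: 0 = up, its head 30 mm below the mouth; 0.010 with the die fully home. It pushes up with about 6 N at first and 11 N with the die home, so a die that is let go rises again by almost 10 mm
- round_die_white: White round die (38 mm top, 74 mm high) with a plain shank without key, in another socket of the rack: leave it there. Origin: centre of the shank's foot
- round_die_black: Black round die (32 mm top, 44 mm flange, 74 mm high), plain shank without key, in another socket of the rack: leave it there. Origin: centre of the shank's foot
- loupe: Black eye loupe, 34 mm across, 26 mm high, on the green mat; leave alone. Origin: centre of its underside
- screwdriver: Small screwdriver with blue handle, 120 mm, on the green mat; leave alone. Origin: its underside at mid-length
- parts_jar: Small glass jar with metal cap, 44 mm across, 45 mm high, on the green mat; leave alone. Origin: centre of its underside
- tin_dish: Shallow aluminium dish 64 mm across, 18 mm high; leave alone. Origin: centre of its underside
- watch_case: Empty steel watch case with lugs, 40 mm across, 9 mm high; leave alone. Origin: centre of its underside
- movement_holder: Small red movement holder (vice) 50 by 36 mm, 20 mm high; leave alone. Origin: centre of its underside
Mind the look-alikes: they are no part of the job. What is shaped like the rect_die but orange is not meant.

How it is judged:
By the outcome, as a careful person would: the job done as asked, in the order asked, and still so for the second after the job is handed in, while the arm keeps its last pose, push and grip.
It also fails if it takes over 38 s, if anything falls off the work surface, if the arm or the gripper's body presses on something with over 40 N, if the wrist force passes 120 N, or if a joint passes its speed limit or range.

## Robot

A 7-joint arm with a two-finger parallel gripper is mounted at the origin on the work surface. World frame = base frame: x ahead of the robot, y to its left, z up, the work surface at z = 0. Lengths are in m, angles in rad, forces in N, time in s.
With the tool pointing down it reaches from about 0.425 to 0.95 m from the base axis. Payload 4.7 kg.
Tool frame: the origin (TCP) lies on the mounting face of the last link; the fingertips stand 173 mm ahead of it and the grasp point (between the pads) lies 155 mm ahead of it (bot.pinch_z is the distance from the TCP to the grasp point, in m); z points along the fingers, y is the direction in which the jaws open and shut (so a half turn about z gives the same grasp; the last joint's range is limited). The gripper opens to 85 mm and grips with 20 to 120 N. Pads are 22 mm wide; open, the fingers measure 114 mm over their backs; the gripper's body (76 mm by 85 mm) begins 54 mm behind the grasp point. The pads swing forward as they close: fully open they stand 13 mm farther back than shut.
Start: joints at [-1.188, 0.469, -0.049, 1.532, 0.024, 1.141, -0.082], TCP at [0.27, 0.619, 0.405] pointing down, gripper open.
Joint ranges: [-2.59, 2.59], [-0.33, 1.99], [-1.39, 1.29], [0.1, 2.45], [-1.04, 4.18], [0.21, 1.99], [-2.66, 2.66]. Speed limits (rad/s): [2.57, 2.57, 3.14, 3.14, 3.14, 3.14, 3.14].

## Interface

Orientations are given as a unit quaternion [w, x, y, z].
In Python, from plant import bot gives the robot as it stands. The module is installed in compiled form; this text tells all that it offers.
- The arm moves only by the tool send_rows, never from a script. Its argument "motion" is a list of rows, each an object of numbers: "dx", "dy", "dz": the shift along the tool's x, y, z in m; "spin": the turn about the tool's z in rad. In form: [{"dx": .., "dy": .., "dz": .., "spin": ..}, ...]. A call has 1 to 8 rows; each row is the pose to reach, as a shift and turn from the pose commanded when the call began, along the tool's axes at that moment; what a row does not reach only later rows make up. A row lasts 1/12 s, in which the tool goes at most 41.7 mm and 7.16 degrees, less where a joint would pass 70% of its speed; a pose out of reach is approached as far as the arm can. A call with a gripper value outside its range is refused whole. "fingers" is the closure, from 0 (fully open) to 1 (shut), set as the call begins (left out, the last holds). The fingers move at their own pace and stop on an object; "newtons" is the grip in N (left out, the last holds). Time passes only in rows, so rows that repeat a pose let the fingers close. It gives the time, the measured TCP pose, the force and the opening at its end, in the units of the state.
- bot.get_obs(): the state, without advancing time (a new reading comes with each control period).
- bot.capture(name): name is "scene" or "side" or "wrist"; returns the picture (420x560x3 uint8, blue, green, red); there is no depth.
- bot.camera_model(name): a dict with "mtx" (3x3 intrinsics, pixels), "dist" ([k1, k2, p1, p2, k3] as OpenCV has them; the pictures are not rectified), "rvec" (rotation vector, rad) and "tvec" (3), from world to camera coordinates, as OpenCV has them. Camera axes: x right, y down, z forward; pixel columns grow to the right and rows downward; lengths in m; the calibration is good to about 2 mm. A picture is of the moment at which its call begins: read the wrist's pose just before it. camera_model takes no time and is no camera call; for the wrist camera it gives the pose at the moment of the call.
- bot.finish_job(): hands the job in, once; it reports no verdict.
The state is a dict: "clock": time; "joint_positions": joint angles; "dq": joint speeds; "tau": joint torques, N m; "ee_pos": TCP position; "tool_rot": TCP orientation; "wrist_force": force on the tool from outside, world axes, zero at the start; "moment": the same for the moment, N m; "grip_width": finger opening in m.
Only numpy, scipy, OpenCV 4.12 (cv2) and the standard library are available. Lean on these libraries where they do the work, as an engineer would, in place of code of your own. Each camera call takes 0.05 s, during which the arm holds its last target. There are 200 camera calls.

## Working session

There is one attempt and no reset: what is moved stays moved. The work goes in short steps, Python scripts to look and compute and a tool call to move; the robot and the scene stay as the last step left them, time stands still between calls to the robot, and variables do not carry over. Pictures are saved under pics/ and viewed, about 8 in all and at most 12, crops included, and the job is handed in when it is done.

Besides the shell and the picture viewer there is one more tool, called after "Request:" as name(argument=value, ...), one argument or row to a line, values as JSON. send_rows: Moves the arm, as the interface text tells. Its arguments: {"type":"object","properties":{"motion":{"type":"array"},"fingers":{"type":"number"},"newtons":{"type":"number"}},"required":["motion"]}

```bash
mkdir -p pics; cat > h.py <<'E'
import numpy as np, cv2
from plant import bot
def save(n,f):
    m=bot.camera_model(n); im=bot.capture(n); cv2.imwrite('pics/'+f,im); np.save('pics/'+f+'.npy',m,allow_pickle=True); return im
def load(f): return np.load('pics/'+f+'.npy',allow_pickle=True).item()
def ray(m,uv):
    p=cv2.undistortPoints(np.array([[uv]],float),m['mtx'],np.array(m['dist'],float))[0,0]
    R=cv2.Rodrigues(np.array(m['rvec'],float))[0]; t=np.array(m['tvec'],float).ravel()
    return -R.T@t, R.T@np.array([p[0],p[1],1])
def atz(m,uv,z):
    c,d=ray(m,uv); return c+d*(z-c[2])/d[2]
def proj(m,P):
    return cv2.projectPoints(np.array(P,float).reshape(-1,3),np.array(m['rvec'],float),np.array(m['tvec'],float),np.array(m['mtx'],float),np.array(m['dist'],float))[0][:,0]
def R():
    from scipy.spatial.transform import Rotation as Ro
    o=bot.get_obs(); q=np.array(o['tool_rot']); return Ro.from_quat(q[[1,2,3,0]]).as_matrix()
E
python3 - <<'E'
from h import *
a=save('scene','a.png');b=save('side','b.png')
print(bot.get_obs(),bot.pinch_z)
print(R())
for f in('a.png','b.png'): print(ray(load(f),(280,210)))
E
```

```text
{'clock': 0.1, 'joint_positions': array([-1.18790469,  0.469391  , -0.0486167 ,  1.53356478,  0.02411866,
        1.14102124, -0.08228278]), 'dq': array([-0.00048978, -0.00254458,  0.00039291, -0.00198102, -0.00029046,
        0.00079148,  0.00023047]), 'tau': array([ 9.89324872e-04, -5.11515784e+01, -4.68609610e-02, -2.38390732e+01,
        1.08374210e-02,  4.28020707e-03,  1.53545358e-05]), 'ee_pos': array([0.27005283, 0.6183894 , 0.40374989]), 'tool_rot': array([-1.49263310e-04,  2.04408218e-01,  9.78885321e-01, -8.86499037e-04]), 'wrist_force': array([-0.36174173,  0.25227413, -0.00721294]), 'moment': array([-0.03965748,  0.01796562, -0.00715982]), 'grip_width': 0.08549826926535294} 0.1547
[[-9.16434516e-01  4.00184143e-01 -6.54638703e-04]
 [ 4.00184673e-01  9.16432989e-01 -1.67454049e-03]
 [-7.01920500e-05 -1.79658308e-03 -9.99998384e-01]]
(array([1.01934317, 0.31718971, 0.91230811]), array([-0.49717369, -0.1730592 , -0.85030304]))
(array([ 0.07807046, -0.69206498,  0.62866312]), array([ 0.43109517,  0.75401307, -0.49584086]))
```

View pics/a.png

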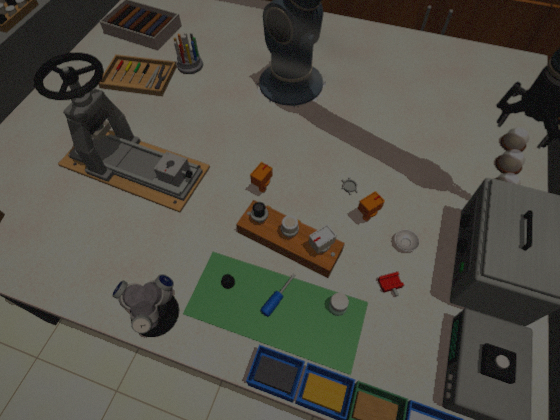

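View pics/b.png

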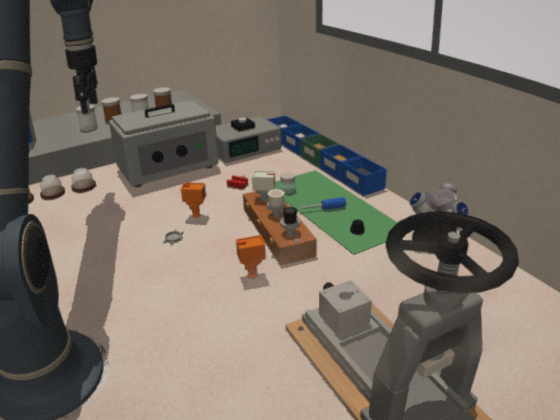

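The scene view shows the rectangular die at about (322,237) at the rack's near-right end, and the holder at about (172,165). The side view shows the holder at (345,300).

```bash
python3 - <<'E'
from h import *
m=load('a.png');s=load('b.png')
print('die',atz(m,(322,237),.112),atz(s,(264,177),.112))
print('hold',atz(m,(172,163),.086),atz(s,(345,296),.086))
print('rack',[atz(m,p,.045) for p in((247,205),(343,243),(236,229))])
print('rounds',atz(m,(259,206),.101),atz(m,(290,220),.101), 'orange',atz(m,(371,203),.08),atz(m,(261,174),.08),'wheel',atz(m,(69,75),.31))
w=bot.camera_model('wrist');c,d=ray(w,(280,210));p=bot.get_obs()['ee_pos'];print('wristcam in tool',R().T@(c-p),R().T@d, w['mtx'])
a=cv2.imread('pics/a.png');b=cv2.imread('pics/b.png')
c1=cv2.resize(a[190:280,225:355],(780,540),interpolation=3)
cv2.imwrite('pics/c.png',c1)
E
```

```text
die [0.58823119 0.26805266 0.112     ] [0.57489454 0.24749333 0.112     ]
hold [ 0.49172782 -0.16919293  0.086     ] [ 0.4934196  -0.17535325  0.086     ]
rack [array([0.52587112, 0.05494463, 0.045     ]), array([0.55122178, 0.31677246, 0.045     ]), array([0.60095987, 0.05521265, 0.045     ])]
rounds [0.55087864 0.1003727  0.101     ] [0.56347759 0.18352025 0.101     ] orange [0.4392479  0.35457071 0.08      ] [0.44453912 0.06464907 0.08      ] wheel [ 0.48327662 -0.37778322  0.31      ]
wristcam in tool [8.21415947e-02 4.71576207e-05 3.03209768e-02] [-0.31503094  0.02450118  0.94912877] [[308.92675184   0.         272.34492914]
 [  0.         308.92675184 212.6962196 ]
 [  0.           0.           1.        ]]
```

View pics/c.png

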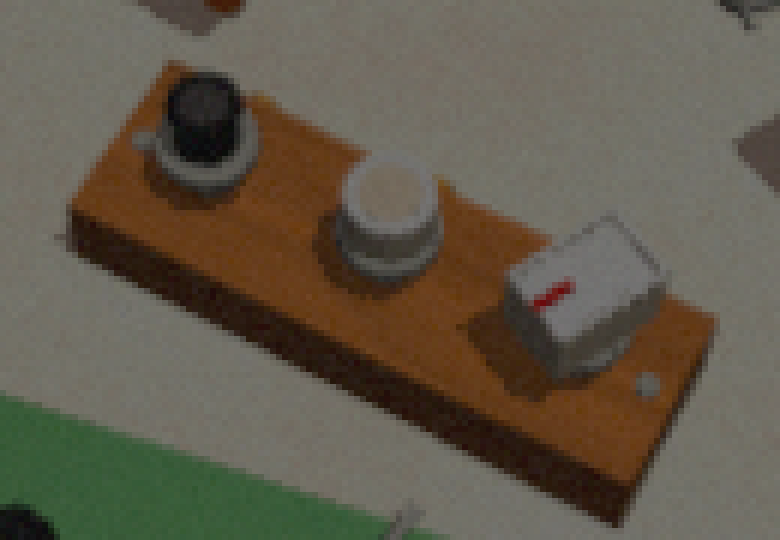

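```bash
python3 - <<'E'
from h import *
m=load('a.png')
f=lambda p:atz(m,(p[0]/6+225-.4,p[1]/6+190-.4),.1117)
C=[f(p) for p in((508,275),(612,215),(664,283),(560,345))]
print(np.mean(C,0),[np.linalg.norm(C[i]-C[i-1]) for i in range(4)])
x=(C[0]+C[3]-C[1]-C[2]);print('key heading',np.arctan2(x[1],x[0])); r=f((535,303))-f((572,285));print(np.arctan2(r[1],r[0]))
a=cv2.imread('pics/a.png');b=cv2.imread('pics/b.png')
c1=cv2.resize(a[135:215,125:220],(475,400),interpolation=3);c2=cv2.resize(b[270:350,300:395],(475,400),interpolation=3)
c3=np.clip(np.vstack([c1,c2])[:,:].astype(float)*1.4,0,255)
cv2.imwrite('pics/d.png',np.hstack([c3[:400],c3[400:]])[:, :800])
E
```

```text
[0.58561685 0.26802152 0.1117    ] [np.float64(0.03470944500638081), np.float64(0.04866473116764148), np.float64(0.034528464982131045), np.float64(0.048313462968906436)]
key heading -0.666588950883233
-0.7451333471597246[ WARN:0@0.626] global loadsave.cpp:1063 imwrite_ Unsupported depth image for selected encoder is fallbacked to CV_8U.
```

View pics/d.png

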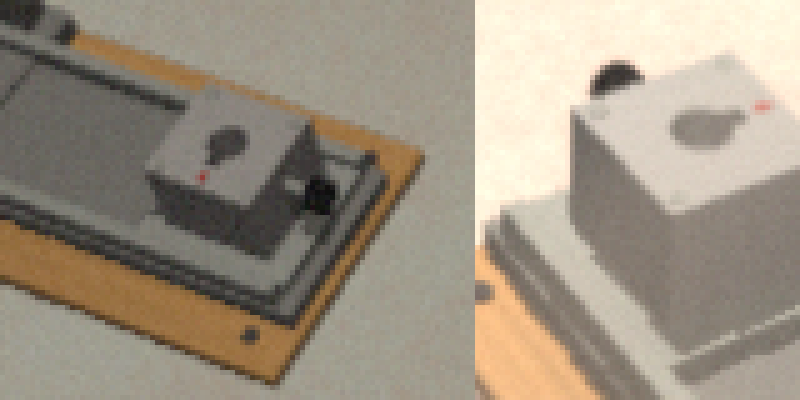

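The holder crop shows the bore at about (227,143) with a red keyway mark at (202,177), roughly world +x. The key line on the die points at about -0.67 rad.

Request:
send_rows(
  motion=[
    {"dx": -0.215,"dy": -0.097,"dz": 0.0,"spin": 0.26},
    {"dx": -0.215,"dy": -0.097,"dz": 0.0,"spin": 0.26},
    {"dx": -0.215,"dy": -0.097,"dz": 0.0,"spin": 0.26},
    {"dx": -0.215,"dy": -0.097,"dz": 0.0,"spin": 0.26},
    {"dx": -0.43,"dy": -0.194,"dz": 0.03,"spin": 0.26},
    {"dx": -0.43,"dy": -0.194,"dz": 0.03,"spin": 0.26},
    {"dx": -0.43,"dy": -0.194,"dz": 0.03,"spin": 0.26},
    {"dx": -0.43,"dy": -0.194,"dz": 0.03,"spin": 0.26},
  ],
  fingers=0,
)

```text
clock: 0.77
ee_pos: [0.4941, 0.3701, 0.388]
tool_rot: [-0.0, 0.33, 0.944, -0.0]
wrist_force: [0.7, 0.3, 0.1]
grip_width: 0.0854
```

```bash
python3 - <<'E'
from h import *
m=load('a.png')
f=lambda p:atz(m,(p[0]/5+125-.4,p[1]/5+135-.4),.086)
s=load('b.png')
g=lambda p:atz(s,(p[0]/5+205-.4,p[1]/5+270-.4),.086)
C=f((227,143));K=f((202,177));print(C,K,np.arctan2(*(K-C)[1::-1]))
# side crop starts at px x=300 -> col 475
g=lambda p:atz(s,((p[0]-475)/5+300-.4,p[1]/5+270-.4),.086)
C=g((703,129));K=g((763,106));print(C,K,np.arctan2(*(K-C)[1::-1]))
e=g((672,215))-g((573,108));print('edge',np.arctan2(e[1],e[0]))
E
```

```text
[ 0.49406445 -0.17390625  0.086     ] [ 0.51860486 -0.17580382  0.086     ] -0.07717076290305183
[ 0.49464198 -0.17427403  0.086     ] [ 0.51895557 -0.17564486  0.086     ] -0.056321746327345254
edge -1.6369047039531373
```

Request:
send_rows(
  motion=[
    {"dx": -0.135,"dy": -0.022,"dz": 0.01},
    {"dx": -0.135,"dy": -0.022,"dz": 0.01},
    {"dx": -0.135,"dy": -0.022,"dz": 0.01},
    {"dx": -0.135,"dy": -0.022,"dz": 0.01},
    {"dx": -0.135,"dy": -0.022,"dz": 0.01},
    {"dx": -0.135,"dy": -0.022,"dz": 0.01},
  ],
)

```text
invalid input at $.motion[0]: expected keys dx, dy, dz, spin
```

```bash
python3 - <<'E'
from h import *
save('wrist','e.png');print(bot.get_obs()['ee_pos']);print(R());print(proj(load('e.png'),[.586,.268,.1117]))
E
```

```text
[0.5008342  0.36124482 0.38720611]
[[-0.7741971   0.63293323  0.0037918 ]
 [ 0.63289795  0.77419888 -0.00750218]
 [-0.00768399 -0.00340834 -0.99996467]]
[[249.18509954 341.12741817]]
```

View pics/e.png

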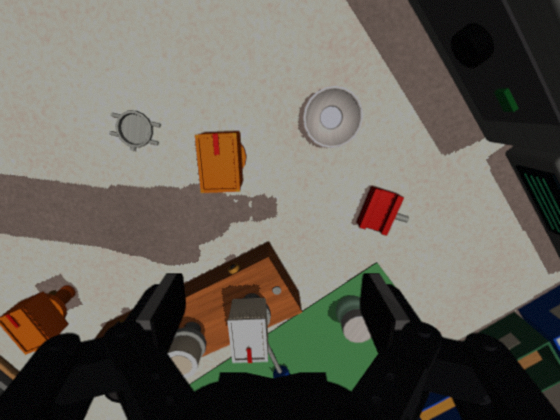

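The wrist view shows the white die at about (248,335), with its red line at the lower end and its flats aligned with the jaws. The move was refused for a missing key, so I'm resending it.

Request:
send_rows(
  motion=[
    {"dx": -0.122,"dy": -0.018,"dz": 0.01,"spin": 0},
    {"dx": -0.122,"dy": -0.018,"dz": 0.01,"spin": 0},
    {"dx": -0.122,"dy": -0.018,"dz": 0.01,"spin": 0},
    {"dx": -0.122,"dy": -0.018,"dz": 0.01,"spin": 0},
    {"dx": -0.122,"dy": -0.018,"dz": 0.01,"spin": 0},
    {"dx": -0.122,"dy": -0.018,"dz": 0.01,"spin": 0},
    {"dx": -0.122,"dy": -0.018,"dz": 0.01,"spin": 0},
  ],
)

```text
clock: 1.4
ee_pos: [0.5764, 0.2836, 0.3782]
tool_rot: [-0.001, 0.328, 0.945, 0.0]
wrist_force: [-0.4, 0.3, 0.4]
grip_width: 0.0853
```

```bash
python3 - <<'E'
from h import *
im=save('wrist','f.png');print(bot.get_obs()['ee_pos']);print(R());p=proj(load('f.png'),[.586,.268,.1117])[0];print(p)
x,y=int(p[0]),int(p[1]);x0=max(x-75,0);y0=max(min(y-60,300),0);print(x0,y0)
cv2.imwrite('pics/g.png',cv2.resize(im[y0:y0+120,x0:x0+150],None,fx=5,fy=5,interpolation=2))
E
```

```text
[0.57630497 0.28379299 0.37828176]
[[-7.84676283e-01  6.19905189e-01 -8.29320194e-04]
 [ 6.19904683e-01  7.84676713e-01  8.00497012e-04]
 [ 1.14698050e-03  1.14031548e-04 -9.99999336e-01]]
[264.44929363 234.55131382]
189 174
```

View pics/g.png

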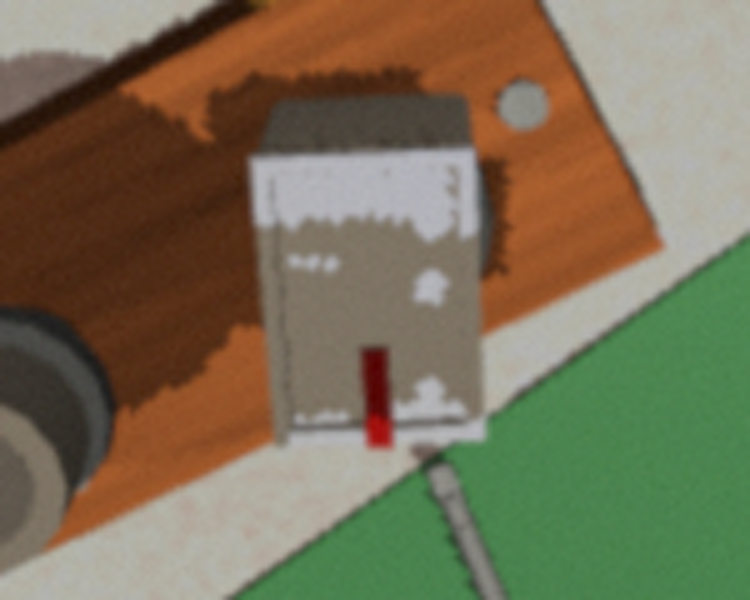

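```bash
python3 - <<'E'
from h import *
m=load('f.png')
f=lambda p:atz(m,(p[0]/5+189-.4,p[1]/5+174-.4),.1117)
C=[f(p) for p in((250,157),(475,150),(486,437),(270,443))]
print(np.mean(C,0),[np.linalg.norm(C[i]-C[i-1]) for i in range(4)])
h=lambda v:np.arctan2(v[1],v[0])
print('key head',h(C[3]-C[0]),h(C[2]-C[1]),h(C[0]-C[1])+np.pi/2,h(C[3]-C[2])+np.pi/2, 'line',h(f((380,445))-f((374,350))))
t=R();print('tool x',h(t[:,0]),'y',h(t[:,1]))
c=np.mean(C,0);print('axis via line end',f((380,445)))
# holder-direction etc
d=c-bot.get_obs()['ee_pos'];print('delta tool',t.T@d)
E
```

```text
[0.58463083 0.2672218  0.1117    ] [np.float64(0.05124740326258688), np.float64(0.03605461277685978), np.float64(0.05129878286248567), np.float64(0.03693749938915702)]
key head -0.6383069013994622 -0.6210948498452482 -0.6370810626966978 -0.6382956365753083 line -0.6213772754847908
tool x 2.4729709097860555 y 0.90217445219911
axis via line end [0.60631137 0.25180988 0.1117    ]
delta tool [-0.01711142 -0.00787218  0.26656141]
```

Request:
send_rows(
  motion=[
    {"dx": -0.0171,"dy": -0.0079,"dz": 0.03,"spin": -0.034},
    {"dx": -0.0171,"dy": -0.0079,"dz": 0.055,"spin": -0.034},
    {"dx": -0.0171,"dy": -0.0079,"dz": 0.075,"spin": -0.034},
    {"dx": -0.0171,"dy": -0.0079,"dz": 0.095,"spin": -0.034},
    {"dx": -0.0171,"dy": -0.0079,"dz": 0.115,"spin": -0.034},
    {"dx": -0.0171,"dy": -0.0079,"dz": 0.126,"spin": -0.034},
    {"dx": -0.0171,"dy": -0.0079,"dz": 0.126,"spin": -0.034},
    {"dx": -0.0171,"dy": -0.0079,"dz": 0.126,"spin": -0.034},
  ],
)

```text
clock: 2.12
ee_pos: [0.5856, 0.266, 0.2524]
tool_rot: [-0.0, 0.313, 0.95, -0.0]
wrist_force: [0.1, 0.4, 0.4]
grip_width: 0.0856
```

```bash
python3 - <<'E'
from h import *
o=bot.get_obs();print(o['ee_pos'],o['wrist_force'],o['grip_width']);print(R().T@(np.array([.5850,.2672,.252])-o['ee_pos']));y=R()[:,1];print(np.arctan2(y[1],y[0]))
E
```

```text
[0.58559532 0.26601226 0.25244371] [0.1407744  0.44532492 0.41626546] 0.08556054370680179
[0.00118444 0.00060151 0.00044418]
0.9344080032431696
```

Positioned within about 1 mm. Close the gripper.

Request:
send_rows(
  motion=[
    {"dx": 0.001,"dy": 0.0005,"dz": 0,"spin": 0},
    {"dx": 0.001,"dy": 0.0005,"dz": 0,"spin": 0},
    {"dx": 0.001,"dy": 0.0005,"dz": 0,"spin": 0},
    {"dx": 0.001,"dy": 0.0005,"dz": 0,"spin": 0},
    {"dx": 0.001,"dy": 0.0005,"dz": 0,"spin": 0},
    {"dx": 0.001,"dy": 0.0005,"dz": 0,"spin": 0},
    {"dx": 0.001,"dy": 0.0005,"dz": 0,"spin": 0},
    {"dx": 0.001,"dy": 0.0005,"dz": 0,"spin": 0},
  ],
  fingers=1,
  newtons=80,
)

```text
clock: 2.78
ee_pos: [0.5859, 0.2662, 0.2536]
tool_rot: [0.001, 0.314, 0.95, 0.001]
wrist_force: [0.1, -0.1, 6.1]
grip_width: 0.0349
```

```bash
python3 - <<'E'
from h import *
o=bot.get_obs();print(o['ee_pos'],o['wrist_force'],o['moment'],o['grip_width'])
E
```

```text
[0.58591897 0.26617474 0.25357566] [ 0.08703761 -0.11475448  6.14279181] [-0.09136412  0.16846962 -0.00806085] 0.03487771164284986
```

Request:
send_rows(
  motion=[
    {"dx": 0,"dy": 0,"dz": -0.004,"spin": 0},
    {"dx": 0,"dy": 0,"dz": -0.008,"spin": 0},
    {"dx": 0,"dy": 0,"dz": -0.012,"spin": 0},
    {"dx": 0,"dy": 0,"dz": -0.018,"spin": 0},
    {"dx": 0,"dy": 0,"dz": -0.03,"spin": 0},
    {"dx": 0,"dy": 0,"dz": -0.05,"spin": 0},
    {"dx": 0,"dy": 0,"dz": -0.08,"spin": 0},
    {"dx": 0,"dy": 0,"dz": -0.11,"spin": 0},
  ],
)

```text
clock: 3.45
ee_pos: [0.5845, 0.266, 0.3634]
tool_rot: [-0.001, 0.313, 0.95, -0.001]
wrist_force: [0.5, 0.8, -1.5]
grip_width: 0.0349
```

```bash
python3 - <<'E'
from h import *
im=save('wrist','i.png');o=bot.get_obs();print(o['ee_pos'],o['wrist_force'],o['grip_width']);print(R())
E
```

```text
[0.58640263 0.26658729 0.37119979] [2.75445298 1.15071225 3.21533444] 0.03491536734582348
[[-0.80340333  0.59537873  0.00820169]
 [ 0.5954245   0.80339528  0.00506763]
 [-0.00357204  0.00895484 -0.99995352]]
```

View pics/i.png

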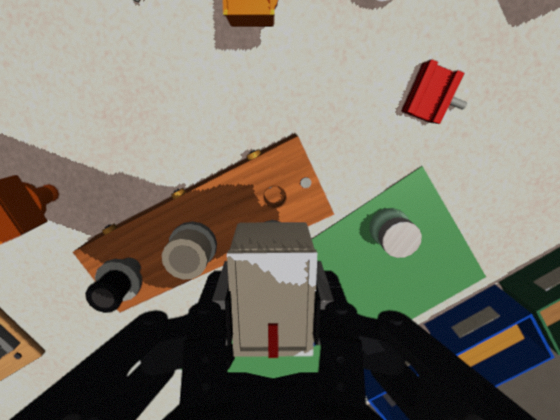

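The wrist view shows the die clear of its (now empty) socket at (275,195). It sits square in the jaws, block top spanning about (230,250) to (313,357), and the two round dies are still in place.

```bash
python3 - <<'E'
from h import *
o=bot.get_obs();w=bot.camera_model('wrist');t=R();p=o['ee_pos'];print(p,o['wrist_force'],np.arctan2(t[1,1],t[0,1]))
for uv in((230,251),(315,251),(312,357),(236,357),(273,357),(273,325)):
    c,d=ray(w,uv);c=t.T@(c-p);d=t.T@d;print(uv,c+d*(.1419-c[2])/d[2])
tgt=np.array([.4944,-.174,p[2]]);print(t.T@(tgt-p))
im=cv2.imread('pics/i.png')
cv2.imwrite('pics/j.png',cv2.resize(im[215:375,185:365],None,fx=3.6,fy=3.6,interpolation=2))
E
```

```text
[0.58640263 0.26658729 0.37119979] [2.75445298 1.15071225 3.21533444] 0.933029667803738
(230, 251) [ 0.02794973 -0.016647    0.1419    ]
(315, 251) [0.02793653 0.0172484  0.1419    ]
(312, 357) [-0.02565564  0.01835194  0.1419    ]
(236, 357) [-0.02563637 -0.01640043  0.1419    ]
(273, 357) [-0.02561262  0.00051763  0.1419    ]
(273, 325) [-0.00781713  0.00051154  0.1419    ]
[-0.18842125 -0.40874216 -0.00298731]
```

View pics/j.png

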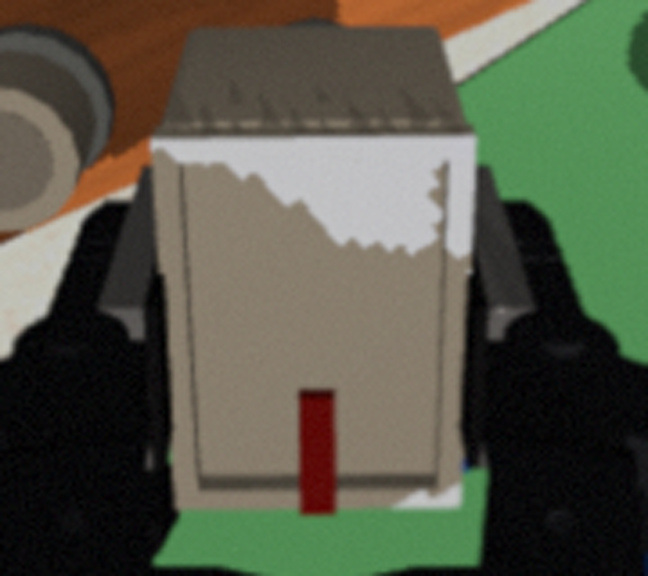

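Request:
send_rows(
  motion=[
    {"dx": -0.135,"dy": -0.175,"dz": 0,"spin": -0.3},
    {"dx": -0.135,"dy": -0.175,"dz": 0,"spin": -0.3},
    {"dx": -0.135,"dy": -0.175,"dz": 0,"spin": -0.3},
    {"dx": -0.135,"dy": -0.175,"dz": 0,"spin": -0.3},
    {"dx": -0.135,"dy": -0.175,"dz": 0,"spin": -0.3},
    {"dx": -0.27,"dy": -0.349,"dz": 0,"spin": -0.57},
    {"dx": -0.27,"dy": -0.349,"dz": 0,"spin": -0.57},
    {"dx": -0.27,"dy": -0.349,"dz": 0,"spin": -0.57},
  ],
)

```text
clock: 4.17
ee_pos: [0.5914, -0.0655, 0.3633]
tool_rot: [-0.0, 0.031, 1.0, 0.0]
wrist_force: [0.9, 0.4, -2.4]
grip_width: 0.0348
```

```bash
python3 - <<'E'
from h import *
bot.capture('scene');bot.capture('scene')
o=bot.get_obs();t=R();p=o['ee_pos'];print(p,o['wrist_force'],o['grip_width'],np.arctan2(t[1,1],t[0,1]))
print(t.T@(np.array([.595,-.174,.372])-p))
E
```

```text
[ 0.59085889 -0.07398576  0.36338929] [-0.13765447  0.09065579 -2.05357675] 0.034987294922977016 1.4894045178987636
[-0.01225852 -0.09939473 -0.00803484]
```

Request:
send_rows(
  motion=[
    {"dx": -0.008,"dy": -0.1,"dz": 0,"spin": -0.015},
    {"dx": -0.008,"dy": -0.1,"dz": 0,"spin": -0.015},
    {"dx": -0.008,"dy": -0.1,"dz": 0,"spin": -0.015},
    {"dx": -0.008,"dy": -0.1,"dz": 0,"spin": -0.015},
    {"dx": -0.008,"dy": -0.1,"dz": 0,"spin": -0.015},
    {"dx": -0.008,"dy": -0.1,"dz": 0,"spin": -0.015},
  ],
)

```text
clock: 4.77
ee_pos: [0.5933, -0.1631, 0.3626]
tool_rot: [-0.0, 0.026, 1.0, 0.001]
wrist_force: [0.2, 0.6, -2.2]
grip_width: 0.0351
```

```bash
python3 - <<'E'
from h import *
im=save('wrist','k.png');o=bot.get_obs();t=R();p=o['ee_pos'];print(p,o['wrist_force'],o['grip_width'],np.arctan2(t[1,1],t[0,1]))
q=proj(load('k.png'),[.4944,-.174,.086])[0];print(q)
x0=int(np.clip(q[0]-75,0,410));y0=int(np.clip(q[1]-60,0,300));print(x0,y0)
cv2.imwrite('pics/l.png',cv2.resize(im[y0:y0+120,x0:x0+150],None,fx=5,fy=5,interpolation=2))
E
```

```text
[ 0.59349061 -0.16245375  0.3625905 ] [ 1.31335079 -0.66421505 -1.90346028] 0.03517249893853026 1.5204339214321545
[250.63970389  85.02566563]
175 25
```

View pics/l.png

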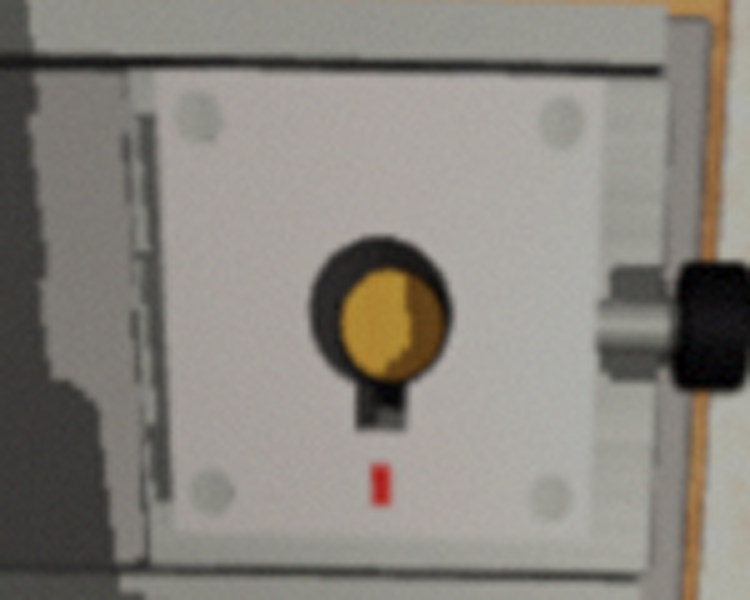

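The crop shows the bore centred at about (381,312), its keyway running down to (381,430), the red mark at (380,484), and the four screws at the corners.

```bash
python3 - <<'E'
from h import *
m=load('k.png')
f=lambda p:atz(m,(p[0]/5+175-.4,p[1]/5+25-.4),.086)
h=lambda v:np.arctan2(v[1],v[0])
B=[f(p) for p in((200,117),(562,122),(550,497),(212,491))]
print('bolts c',np.mean(B,0),'head',h(B[3]-B[0]),h(B[2]-B[1]),h(B[1]-B[0])-np.pi/2,h(B[2]-B[3])-np.pi/2)
C=f((381,312));K=f((380.5,484));print(C,K,h(K-C),np.linalg.norm(K-C),f((309,312)),f((453,312)))
bot.capture('scene');bot.capture('scene')
o=bot.get_obs();t=R();p=o['ee_pos'];print(p,o['wrist_force'],h(t[:,1]))
np.save('bh.npy',C)
d=t@np.array([.0008,.0005,0]);print('delta',t.T@(C-d-p))
E
```

```text
bolts c [ 0.49586607 -0.1739933   0.086     ] head -0.07280329595355016 -0.07317651225486443 -0.06618794319786847 -0.07027313071008545
[ 0.49577212 -0.17398129  0.086     ] [ 0.52035565 -0.17586354  0.086     ] -0.07641617930852214 0.024655485820742288 [ 0.49519629 -0.18466432  0.086     ] [ 0.49633789 -0.16330155  0.086     ]
[ 0.59359639 -0.16243467  0.36245901] [-0.08906824  0.55253243 -1.99045638] 1.5209186950216402
delta [ 0.09624715 -0.01720259  0.27646948]
```

Request:
send_rows(
  motion=[
    {"dx": 0.04,"dy": -0.0172,"dz": 0,"spin": 0.021},
    {"dx": 0.08,"dy": -0.0172,"dz": 0,"spin": 0.021},
    {"dx": 0.0967,"dy": -0.0172,"dz": 0,"spin": 0.021},
    {"dx": 0.0967,"dy": -0.0172,"dz": 0.02,"spin": 0.021},
    {"dx": 0.0967,"dy": -0.0172,"dz": 0.04,"spin": 0.021},
    {"dx": 0.0967,"dy": -0.0172,"dz": 0.04,"spin": 0.021},
    {"dx": 0.0967,"dy": -0.0172,"dz": 0.04,"spin": 0.021},
    {"dx": 0.0967,"dy": -0.0172,"dz": 0.04,"spin": 0.021},
  ],
)

```text
clock: 5.58
ee_pos: [0.4967, -0.176, 0.3232]
tool_rot: [0.001, 0.036, 0.999, -0.0]
wrist_force: [-1.0, -0.7, -2.7]
grip_width: 0.0351
```

```bash
cat > st.py <<'E'
from h import *
o=bot.get_obs();t=R();p=o['ee_pos'];print(o['clock'],p,o['wrist_force'],o['moment'],o['grip_width'],np.arctan2(t[1,1],t[0,1]))
d=t@np.array([.0008,.0005,0]);print('delta',t.T@(np.array([.4953,-.174,.086])-d-p),'foot',p[2]-.2266)
E
python3 - <<'E'
import st
from h import *
im=save('side','m.png');im2=save('scene','n.png')
a=cv2.resize(im[220:340,280:410],(520,480),interpolation=2);b=cv2.resize(im2[110:200,135:188],(283,480),interpolation=2)
cv2.imwrite('pics/o.png',np.hstack([a,b[:,:280]]))
E
```

```text
5.5833 [ 0.49668236 -0.17602155  0.32323719] [-1.02077998 -0.66642176 -2.70127812] [-0.02830278 -0.04259051 -0.02599583] 0.03508859260685206 1.498261512241298
delta [0.00102874 0.0014319  0.23723492] foot 0.09663719089649167
```

View pics/o.png

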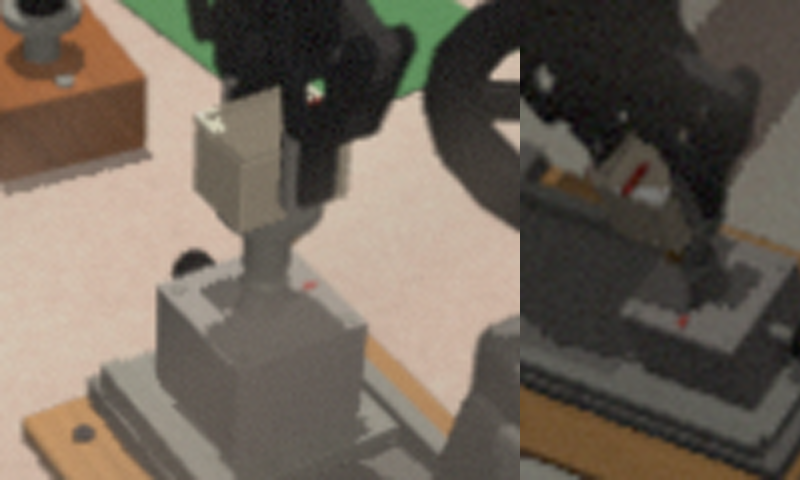

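The shank stands over the bore with the key on the red-mark side. Shift 1–1.5 mm and lower it in.

Request:
send_rows(
  motion=[
    {"dx": 0.001,"dy": 0.0014,"dz": 0.002,"spin": 0},
    {"dx": 0.001,"dy": 0.0014,"dz": 0.004,"spin": 0},
    {"dx": 0.001,"dy": 0.0014,"dz": 0.008,"spin": 0},
    {"dx": 0.001,"dy": 0.0014,"dz": 0.012,"spin": 0},
    {"dx": 0.001,"dy": 0.0014,"dz": 0.016,"spin": 0},
    {"dx": 0.001,"dy": 0.0014,"dz": 0.02,"spin": 0},
    {"dx": 0.001,"dy": 0.0014,"dz": 0.024,"spin": 0},
    {"dx": 0.001,"dy": 0.0014,"dz": 0.024,"spin": 0},
  ],
)

```text
clock: 6.35
ee_pos: [0.496, -0.1743, 0.2977]
tool_rot: [0.001, 0.037, 0.999, 0.0]
wrist_force: [5.0, 2.5, -5.3]
grip_width: 0.0351
```

```bash
python3 st.py
```

```text
6.35 [ 0.4959695  -0.17434957  0.29769987] [ 4.95296774  2.51806935 -5.29467541] [ 0.6437103  -1.47204176 -0.02300305] 0.03505264611267596 1.4977468662603879
delta [ 0.00039869 -0.00034198  0.21169776] foot 0.07109986807904331
```

Request:
send_rows(
  motion=[
    {"dx": -0.0008,"dy": 0.0004,"dz": 0.0,"spin": 0},
    {"dx": -0.0008,"dy": 0.0004,"dz": 0.002,"spin": 0},
    {"dx": -0.0008,"dy": 0.0004,"dz": 0.004,"spin": 0},
    {"dx": -0.0008,"dy": 0.0004,"dz": 0.006,"spin": 0},
    {"dx": -0.0008,"dy": 0.0004,"dz": 0.008,"spin": 0},
    {"dx": -0.0008,"dy": 0.0004,"dz": 0.008,"spin": 0},
  ],
)

```text
clock: 6.85
ee_pos: [0.4964, -0.1743, 0.2902]
tool_rot: [0.001, 0.037, 0.999, 0.0]
wrist_force: [5.1, 2.6, -2.7]
grip_width: 0.035
```

```bash
python3 st.py
```

```text
6.85 [ 0.49638904 -0.17434491  0.29020911] [ 5.12803607  2.56568688 -2.6691909 ] [ 7.37408289e-01 -1.35964946e+00 -1.08707871e-03] 0.0350154400706526 1.497373715654282
delta [ 0.00064232 -0.00031241  0.20420712] foot 0.06360910789596283
```

Request:
send_rows(
  motion=[
    {"dx": -0.0008,"dy": 0.0006,"dz": 0.0,"spin": 0},
    {"dx": -0.0008,"dy": 0.0006,"dz": 0.001,"spin": 0},
    {"dx": -0.0008,"dy": 0.0006,"dz": 0.002,"spin": 0},
    {"dx": -0.0008,"dy": 0.0006,"dz": 0.003,"spin": 0},
    {"dx": -0.0008,"dy": 0.0006,"dz": 0.005,"spin": 0},
    {"dx": -0.0008,"dy": 0.0006,"dz": 0.005,"spin": 0},
  ],
)

```text
clock: 7.35
ee_pos: [0.4967, -0.1742, 0.285]
tool_rot: [0.0, 0.037, 0.999, -0.0]
wrist_force: [4.8, 1.1, -4.1]
grip_width: 0.0347
```

```bash
python3 st.py
```

```text
7.35 [ 0.49672111 -0.17421051  0.28503298] [ 4.79719857  1.11595455 -4.08408312] [ 3.40776256e-01 -1.09811077e+00 -8.05486689e-04] 0.03472399619145056 1.497031756101974
delta [ 0.00066857 -0.0003724   0.1990327 ] foot 0.05843297586785576
```

Depth is about 27.6 mm with no axial contact, so the key is in the keyway. Continue against the ejector spring.

Request:
send_rows(
  motion=[
    {"dx": -0.001,"dy": 0.0003,"dz": 0.002,"spin": 0},
    {"dx": -0.001,"dy": 0.0003,"dz": 0.004,"spin": 0},
    {"dx": -0.001,"dy": 0.0003,"dz": 0.006,"spin": 0},
    {"dx": -0.001,"dy": 0.0003,"dz": 0.008,"spin": 0},
    {"dx": -0.001,"dy": 0.0003,"dz": 0.01,"spin": 0},
    {"dx": -0.001,"dy": 0.0003,"dz": 0.01,"spin": 0},
  ],
)

```text
clock: 7.85
ee_pos: [0.4973, -0.1743, 0.2755]
tool_rot: [-0.001, 0.037, 0.999, -0.0]
wrist_force: [0.3, 1.2, 5.9]
grip_width: 0.0351
```

```bash
python3 st.py
```

```text
7.85 [ 0.49731832 -0.17426529  0.27549275] [0.2903818  1.16881614 5.92775702] [0.3220096  0.03199859 0.05114796] 0.03513497830991545 1.4966337805400796
delta [ 0.00099267 -0.00036468  0.18949515] foot 0.04889274802624513
```

Request:
send_rows(
  motion=[
    {"dx": 0,"dy": 0.0002,"dz": 0.001,"spin": 0},
    {"dx": 0,"dy": 0.0002,"dz": 0.002,"spin": 0},
    {"dx": 0,"dy": 0.0002,"dz": 0.003,"spin": 0},
    {"dx": 0,"dy": 0.0002,"dz": 0.004,"spin": 0},
    {"dx": 0,"dy": 0.0002,"dz": 0.004,"spin": 0},
  ],
)

```text
clock: 8.27
ee_pos: [0.4974, -0.1743, 0.2726]
tool_rot: [-0.001, 0.037, 0.999, -0.0]
wrist_force: [-1.9, 1.4, 12.7]
grip_width: 0.035
```

```bash
python3 st.py
```

```text
8.2667 [ 0.49735189 -0.17426211  0.27262573] [-1.88610701  1.3663293  12.66947896] [0.38836722 0.50684713 0.01934944] 0.03496132847301118 1.4965271349800955
delta [ 0.00106242 -0.00036988  0.18662785] foot 0.04602572740284086
```

Request:
send_rows(
  motion=[
    {"dx": 0.0003,"dy": 0,"dz": 0.0005,"spin": 0},
    {"dx": 0.0003,"dy": 0,"dz": 0.001,"spin": 0},
    {"dx": 0.0003,"dy": 0,"dz": 0.0015,"spin": 0},
    {"dx": 0.0003,"dy": 0,"dz": 0.0015,"spin": 0},
  ],
)

```text
clock: 8.6
ee_pos: [0.4972, -0.1743, 0.2726]
tool_rot: [-0.0, 0.037, 0.999, 0.0]
wrist_force: [-5.5, 3.2, 23.4]
grip_width: 0.0352
```

```bash
python3 st.py
```

```text
8.6 [ 0.49721948 -0.17429051  0.27257375] [-5.47772251  3.20654097 23.42140772] [ 0.60724664  1.15733185 -0.0413801 ] 0.03524475190373455 1.4964800630017527
delta [ 0.0010871  -0.00036614  0.18657426] foot 0.04597375287564984
```

Hard stop at the expected height (1.5 mm commanded, 0.05 mm moved, push 23 N). Take a visual check.

```bash
python3 - <<'E'
from h import *
im=save('side','q.png');im2=save('wrist','r.png')
a=cv2.resize(im[235:335,290:390],(400,400),interpolation=2);b=cv2.resize(im2[160:400,150:390],(400,400),interpolation=2)
cv2.imwrite('pics/s.png',np.hstack([a,b]))
import st
E
```

```text
8.7 [ 0.49721232 -0.17427132  0.27254969] [-5.8095081   2.15088108 23.21490038] [0.64810625 1.22012232 0.05281646] 0.03499708858118932 1.4965488726617457
delta [ 0.00108013 -0.00038142  0.18655018] foot 0.04594969207108876
```

View pics/s.png

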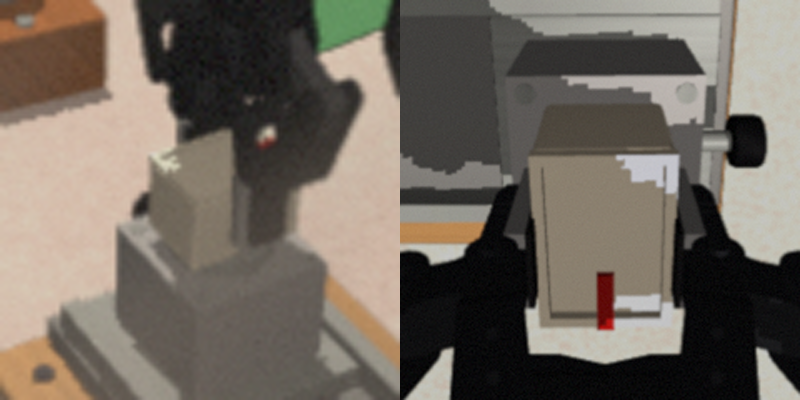

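The flange is down on the holder, square with it, and the force is steady, so I'm handing in.

```bash
python3 -c "
from plant import bot
print(bot.finish_job())"
```

```text
the job is handed in; nothing more can be done
None
```

The white rectangular die is fully home in the press holder, and the gripper still holds it pressed down. I pulled it straight up out of the socket at the rack's +y end, turned it to the keyway heading of about -0.07 rad, and lowered it in. The job was handed in at about 8.7 s of the 38 s allowed.

- **Depth:** it passed the 20 mm key-stop depth without resistance, so the key is in the keyway. It then went down against the ejector spring to a hard stop, with the foot calculated at 46.0 mm above the bench, which is 40 mm in.
- **Force:** a further 1.5 mm of commanded push moved it only 0.05 mm. The steady downward push was about 23 N, with about 6 N of sideways force left over. The gripper was set to 80 N.
- **Last pictures:** the flange looks flat on the holder and the block sits square to it.
- **Rest of the bench:** I touched nothing else. The round dies were last seen in place just after the die was lifted, and I took no full bench picture after seating it.

The only mismatch was about 1–1.5 mm in x between the bore position from the fixed cameras and from the wrist camera. The sideways force during insertion showed the bore about 1 mm further along +x than my estimate, and I corrected for that on the way in. One move call was refused early on for a missing key; I resent it.

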